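# Press the axle pin home and show the coin counter wheel to the inspection camera

## Task

The coin counter wheel sits in its fork bracket in the bench nest, with its headed axle pin only partly pushed in. With the bracket still in the nest, press the pin down until its head seats fully on the fork, then grip the bracket by its tail block, lift it out and present it to the inspection camera: level, pin head up, the wheel end pointing straight at the lens, the wheel's centre on the lens's line of sight (same height as the lens) and about 9 cm in front of the lens. Finish while still holding it there in the air, steady, and on the way do not touch the camera or its stand or disturb the glass tubes and the knob.

Things in the scene. Friction and masses are not known exactly. Their poses are not given: they have to be found in the camera images.
- bracket: Loose fork bracket with its wheel, about 0.2 kg. Origin: underside, at the root of the fork; x points along the bracket to the wheel end, z up (pin head side). Along x: tail block from -60 to 0 mm (18 mm wide, 20 mm high, metal), fork of two plates from 0 to 62 mm (24 mm wide; upper plate's top face 20 mm above the underside), toothed bronze wheel (56 mm across the teeth, 6 mm thick, lying flat between the plates) centred at x = 45 mm
- bracket_grip (a point): Middle of the tail block of the bracket, half-way up (10 mm above the underside), the place to grip: 18 mm wide across y, free on both sides over x from -20 to +20 mm of this point. Axes as the bracket. It stands 40 mm above the bench while the bracket lies in the nest
- bracket_wheel (a point): Centre of the wheel, 70 mm ahead (+x) of bracket_grip at the same height, axes as the bracket; the axle pin's axis passes through it along z
- pin (a joint): How far the axle pin is pushed in: 0 = standing 16 mm proud, 0.016 = head seated on the upper fork plate. A tight fit: it takes about 6 to 8 N, stays where it is left, and stops hard when seated
- pin_head (a point): Centre of the top face of the pin's head (steel disc 16 mm across, 5 mm thick) over the wheel's centre; z up. Seated, it lies 15 mm above the height of the wheel's centre (55 mm above the bench while in the nest)
- nest: Fixed nest, wooden base 150 x 70 x 6 mm with aluminium rests that carry the bracket level with its underside 30 mm above the bench; low stops around it leave 2 mm play, the bracket lifts straight out. Origin: centre of the base's underside, under the bracket's origin; x along the bracket
- cam_stand: Fixed stand of the inspection camera: foot 130 x 130 x 12 mm, column 20 mm thick and 340 mm high standing 20 mm behind the foot's centre. Origin: centre of the foot's underside; x is the level direction in which the camera looks. The camera (white box 48 mm wide, 44 mm high, with a black clamp) is locked at a height that differs each time
- lens (a point): Centre of the front face of the camera's black lens tube (34 mm across), 70 mm ahead of the stand's origin, 160 to 240 mm above the bench; x points out of the lens along its level line of sight, z up
- tube0: Glass vacuum tube standing on the bench, 30 mm across, 70 mm high, fragile; leave alone. Origin: centre of its foot
- tube1: A second tube like it; leave alone. Origin: centre of its foot
- knob: Beige plastic monitor knob on the bench, 38 mm across, 22 mm high; leave alone. Origin: centre of its underside
Things that resemble listed ones, but are neither listed nor needed, are in the scene too. What is shaped like the bracket but purple or red is not meant. What is shaped like the nest but green is not meant.

How it is judged:
By the outcome, as a careful person would: the job done as asked, in the order asked, and still so for the second after the job is handed in, while the arm keeps its last pose, push and grip.
It also fails if it takes over 43 s, if anything falls off the work surface, if the arm or the gripper's body presses on something with over 40 N, if the wrist force passes 120 N, or if a joint passes its speed limit or range.

## Robot

A 7-joint arm with a two-finger parallel gripper is mounted at the origin on the work surface. World frame = base frame: x ahead of the robot, y to its left, z up, the work surface at z = 0. Lengths are in m, angles in rad, forces in N, time in s.
With the tool pointing down it reaches from about 0.35 to 0.9 m from the base axis. Payload 8.1 kg.
Tool frame: the origin (TCP) lies at the centre of the arm's flange, where the gripper is bolted on; the fingertips stand 178 mm ahead of it and the grasp point (between the pads) lies 159 mm ahead of it; z points along the fingers, y is the line along which they close (so a half turn about z gives the same grasp; the last joint's range is limited). The gripper opens to 92 mm and grips with 3 to 60 N. Pads are 19 mm wide; open, the fingers measure 130 mm over their backs; the gripper's body (75 mm by 190 mm) begins 47 mm behind the grasp point.
Start: joints at [1.051, 0.434, 0.025, 1.573, -0.012, 1.134, -0.075], TCP at [0.253, -0.572, 0.405] pointing down, gripper open.
Joint ranges: [-2.62, 2.62], [-0.44, 2.09], [-1.27, 1.32], [0.08, 2.57], [-1.32, 4.46], [0.12, 2], [-2.74, 2.74]. Speed limits (rad/s): [2.22, 2.22, 3.01, 3.01, 3.14, 3.14, 3.14].

## Interface

Orientations are given as a rotation vector (axis times angle).
In Python, from cell import arm gives the robot as it stands. The module is installed in compiled form; this text tells all that it offers.
- The arm moves only by the shell command python3 -m inch 'ROWS' [FORCE]. ROWS is text: rows parted by semicolons, each of 5 numbers parted by spaces: the shift along the tool's x, y, z in m, then the turn about the tool's z in rad, then the finger opening in m, from 0 to 0.0918. In form: x y z roll fingers; .... A call has 1 to 5 rows; each row is the pose to reach, as a shift and turn from the pose commanded when the call began, along the tool's axes at that moment; what a row does not reach only later rows make up. A row lasts 1/10 s, in which the tool goes at most 50 mm and 8.59 degrees, less where a joint would pass 70% of its speed; a pose out of reach is approached as far as the arm can. A call with a gripper value outside its range is refused whole. The fingers move at their own pace and stop on an object; FORCE is the grip in N (left out, the last holds). Time passes only in rows, so rows that repeat a pose let the fingers close. It gives the time, the measured TCP pose, the force, the opening and the grip force at its end, in the units of the state.
- arm.observe(): the state, without advancing time (a new reading comes with each control period).
- arm.get_image(name): name is "scene" or "top" or "wrist"; returns the picture (400x640x3 uint8, red, green, blue); there is no depth.
- arm.get_calibration(name): a dict with "intrinsics" (3x3 intrinsics, pixels), "distortion" ([k1, k2, p1, p2, k3] as OpenCV has them; the pictures are not rectified), "pose" (4x4, takes a point from camera to world coordinates). Camera axes: x right, y up, looking along -z (the intrinsics and any distortion apply to the point x, -y, -z); pixel columns grow to the right and rows downward; lengths in m; the calibration is good to about 2 mm. A picture is of the moment at which its call begins: read the wrist's pose just before it. get_calibration takes no time and is no camera call; for the wrist camera it gives the pose at the moment of the call.
- arm.sign_off(): hands the job in; it is judged then, once.
Trained networks look in the newest picture that a camera, given by its name, has taken for a name from the list of things; names that differ only in an ending like _2 or _b are one class to them, and where a whole thing is asked for, a point or a joint stands for the part that bears it (a point fixed in the world has none). Each returns a list of dicts, best first, with "conf" (0 to 1); they miss things now and then, are a little off and sometimes report something else, mostly with a low value. They report only what shows in the picture. A call takes as long as a camera call. They do not tell look-alikes from the thing itself.
- arm.look_for(camera, query): "point" ([row, column] in pixels, amid what is visible of it).
- arm.silhouettes(camera, query): "region" (400x640 bool, what is visible of it) and "point" ([row, column] in pixels, amid what is visible of it).
- arm.place_of(camera, query): "point" ([row, column] in pixels: a listed point, or the origin of a listed thing).
The state is a dict: "clock": time; "joints": joint angles; "dq": joint speeds; "joint_efforts": joint torques, N m; "position": TCP position; "ee_rot": TCP orientation; "force": force on the tool from outside, world axes, zero at the start; "ft_torque": the same for the moment, N m; "width": opening from 0.0 (shut) to 1.0 (fully open); "gripper_force": force on a finger pad.
Only numpy, scipy, OpenCV 4.12 (cv2) and the standard library are available. Lean on these libraries where they do the work, as an engineer would, in place of code of your own. Each camera call takes 0.05 s, during which the arm holds its last target. There are 200 camera calls.

## Working session

There is one attempt and no reset: what is moved stays moved. The work goes in short steps, Python scripts to look and compute and a shell command to move; the robot and the scene stay as the last step left them, time stands still between calls to the robot, and variables do not carry over. Pictures are saved under pics/ and viewed, at most 10 in all, crops included, and the job is handed in when it is done.

```bash
mkdir -p pics
cat > h.py <<'E'
import numpy as np, cv2
from cell import arm
from scipy.spatial.transform import Rotation as R
def ray(cam,rc,cal=None):
    c=cal or arm.get_calibration(cam)
    K=np.array(c["intrinsics"],float);d=np.array(c["distortion"],float);T=np.array(c["pose"])
    u=cv2.undistortPoints(np.array([[[rc[1],rc[0]]]],float),K,d)[0,0]
    v=T[:3,:3]@np.array([u[0],-u[1],-1.]);return T[:3,3],v/np.linalg.norm(v)
def atz(cam,rc,z,cal=None):
    o,v=ray(cam,rc,cal);return o+v*(z-o[2])/v[2]
def tri(l):
    A=np.zeros((3,3));b=np.zeros(3)
    for o,v in l:
        P=np.eye(3)-np.outer(v,v);A+=P;b+=P@o
    x=np.linalg.solve(A,b);return x,[round(float(np.linalg.norm((np.eye(3)-np.outer(v,v))@(x-o))),4) for o,v in l]
def proj(cam,p):
    c=arm.get_calibration(cam);T=np.linalg.inv(np.array(c["pose"]));q=T[:3,:3]@p+T[:3,3]
    q=np.array([q[0],-q[1],-q[2]]);x=cv2.projectPoints(q.reshape(1,1,3),np.zeros(3),np.zeros(3),np.array(c["intrinsics"],float),np.array(c["distortion"],float))[0].ravel();return x[::-1]
E
python3 - <<'E'
from h import *
np.set_printoptions(precision=4,suppress=True)
s=arm.observe();print(s["clock"],s["position"],s["ee_rot"],s["width"],s["force"])
print(R.from_rotvec(s["ee_rot"]).as_matrix())
for c in("scene","top"):
    im=arm.get_image(c);cv2.imwrite(f"pics/{c}0.png",im[:,:,::-1])
    cal=arm.get_calibration(c);print(c,np.array(cal["pose"])[:3],np.array(cal["intrinsics"])[0])
    for q in("bracket_grip","bracket_wheel","pin_head","lens","nest","cam_stand","tube0","knob"):
        for r in arm.place_of(c,q):
            if r["conf"]>.2: print(c,q,round(r["conf"],2),np.round(r["point"],1))
E
```

```text
0.0 [ 0.2529 -0.5713  0.4039] [-3.0722 -0.6496  0.0007] 0.9993657910726351 [ 0.3763 -0.1956 -0.4814]
[[ 0.9144  0.4048 -0.0007]
 [ 0.4048 -0.9144  0.0013]
 [-0.0001 -0.0015 -1.    ]]
scene [[-0.2274 -0.8175  0.5291  1.0712]
 [ 0.9737 -0.1966  0.1148  0.0527]
 [ 0.0102  0.5414  0.8407  0.9852]] [464.9562   0.     318.2334]
scene bracket_grip 0.97 [214.  480.1]
scene bracket_grip 0.68 [213.9 424. ]
scene bracket_grip 0.67 [241.4 360.4]
scene bracket_wheel 0.79 [236.9 479.8]
scene bracket_wheel 0.72 [219.7 354.7]
scene bracket_wheel 0.56 [237.9 415.9]
scene pin_head 0.58 [234.7 420.8]
scene pin_head 0.51 [232.1 485.3]
scene lens 0.73 [139.7 206.6]
scene nest 0.95 [168.1 434.2]
scene nest 0.8 [231.7 418.9]
scene cam_stand 0.6 [199.7 196.3]
scene tube0 0.74 [316.  418.3]
scene tube0 0.64 [325.8 363.8]
scene knob 0.58 [256.2 293.6]
scene knob 0.41 [229.9 420.2]
top [[-0.0057  0.9916 -0.1294  0.3889]
 [-0.9999 -0.0073 -0.0112 -0.0574]
 [-0.012   0.1293  0.9915  1.0262]] [402.5802   0.     322.5228]
top bracket_grip 0.97 [182.4 285.2]
top bracket_grip 0.8 [240.9 179.4]
top bracket_grip 0.69 [222. 233.]
top bracket_grip 0.62 [113.8 274.1]
top bracket_wheel 0.95 [212.3 298.5]
top bracket_wheel 0.92 [211.5 182.9]
top bracket_wheel 0.82 [193.1 236.6]
top pin_head 0.54 [216.4 178. ]
top pin_head 0.51 [190.2 232.4]
top pin_head 0.45 [208.5 298.5]
top lens 0.78 [188.2 455.7]
top nest 0.66 [214.3 233.1]
top nest 0.65 [289.3 229.9]
top cam_stand 0.83 [197.8 455.7]
top tube0 0.69 [198.3 457.6]
top tube0 0.63 [119.8 273.9]
top tube0 0.62 [133.7 233. ]
top knob 0.54 [154.4 344.8]
```

View pics/top0.png

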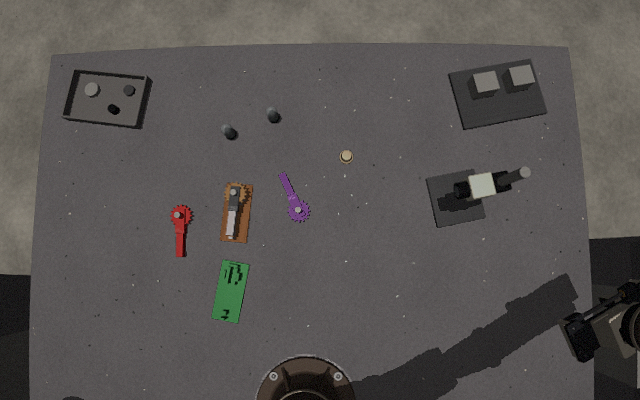

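View pics/scene0.png

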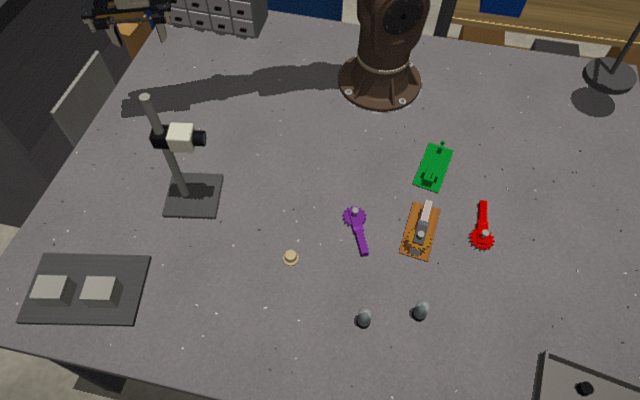

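Candidates in the top view are red (182,230), grey in the wooden nest (236,210) and purple (295,200). The grey one fits: it is metal with a bronze wheel and sits in the non-green nest. I'll confirm with a crop.

Run:
```python
from h import *
np.set_printoptions(precision=4,suppress=True)
t=cv2.imread("pics/top0.png");s=cv2.imread("pics/scene0.png")
f=lambda im,r,c,h,w,k:cv2.resize(im[r:r+h,c:c+w],None,fx=k,fy=k,interpolation=cv2.INTER_CUBIC)
a=np.hstack([f(t,175,206,75,60,6),f(s,195,385,75,60,6)])
b=np.hstack([f(t,150,420,50,120,3),f(s,115,140,50,120,3)])
cv2.imwrite("pics/crop1.png",np.vstack([a,b]))
print("pin",tri([ray("top",(190.2,232.4)),ray("scene",(234.7,420.8))]))
print("wheel",tri([ray("top",(193.1,236.6)),ray("scene",(237.9,415.9))]), atz("top",(193.1,236.6),.04),atz("scene",(237.9,415.9),.04))
print("grip",tri([ray("top",(222,233)),ray("scene",(213.9,424))]),atz("top",(222,233),.04),atz("scene",(213.9,424),.04))
print("nest",atz("top",(214.3,233.1),0),atz("scene",(231.7,418.9),0))
print("lens",tri([ray("top",(188.2,455.7)),ray("scene",(139.7,206.6))]))
print("stand",atz("top",(197.8,455.7),0),atz("scene",(199.7,196.3),0))
```

```text
pin (array([0.5296, 0.1727, 0.0636]), [0.0001, 0.0001])
wheel (array([0.5259, 0.1669, 0.039 ]), [0.001, 0.001]) [0.5256 0.1677 0.04  ] [0.5267 0.1657 0.04  ]
grip (array([0.454 , 0.1772, 0.0336]), [0.0005, 0.0005]) [0.4536 0.1752 0.04  ] [0.4579 0.1769 0.04  ]
nest [0.4761 0.1848 0.    ] [0.4851 0.1756 0.    ]
lens (array([ 0.5055, -0.3144,  0.2293]), [0.0027, 0.0027])
stand [ 0.5147 -0.3906  0.    ] [ 0.5239 -0.3783  0.    ]
```

View pics/crop1.png

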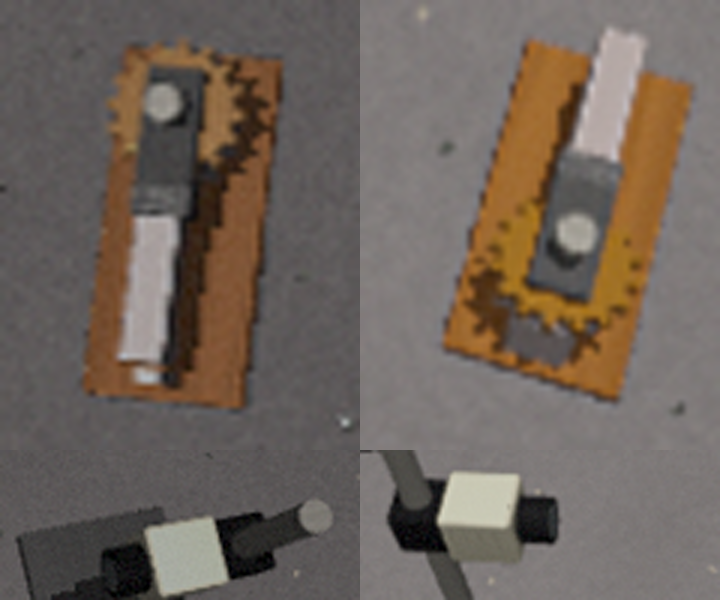

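The crop confirms it: the grey bracket with the bronze wheel sits in the orange-wood nest, pin head at top (192,233) and scene (234,421). The lens tube's front is at top (190,454) and scene (138,204). I'll rise above the stand's height, then swing over with the half-turned yaw, which keeps joint 7 in range.

```bash
cat >> h.py <<'E'
def go(p,yaw):
    s=arm.observe();M=R.from_rotvec(s["ee_rot"]).as_matrix();y0=np.degrees(np.arctan2(M[1,0],M[0,0]))
    d=M.T@(np.array(p)-s["position"]);r=-((yaw-y0+180)%360-180)
    print("now",np.round(s["position"],4),"yaw",round(y0,2),"tilt",round(np.degrees(np.arccos(-M[2,2])),2),"| shift",np.round(d,4),"roll",round(np.radians(r),4),"t",s["clock"],"q",np.round(s["joints"],2),"F",np.round(s["force"],1))
E
python3 -m inch '0 0 -0.05 -0.15 0.09; 0 0 -0.1 -0.3 0.09; 0 0 -0.13 -0.45 0.09; 0.03 -0.038 -0.13 -0.6 0.09; 0.06 -0.075 -0.13 -0.75 0.09'
python3 -c "
from h import *
go([.36,-.2,.53],172.5);go([.45,.1,.53],172.5)
print(arm.get_calibration('wrist'))"
```

```text
clock: 1.4
position: [0.2773, -0.4783, 0.5355]
ee_rot: [2.617, 1.734, -0.0]
force: [1.0, 0.6, -0.1]
width: 0.983
gripper_force: 0.0
now [ 0.2773 -0.4783  0.5355] yaw 67.06 tilt 0.13 | shift [ 0.2885 -0.0323  0.0051] roll -1.8402 t 1.4 q [ 1.07  0.25 -0.15  1.53  0.04  1.37  0.51] F [ 1.   0.6 -0.1]
now [ 0.2773 -0.4783  0.5355] yaw 67.06 tilt 0.13 | shift [ 0.5999 -0.0663  0.0046] roll -1.8402 t 1.4 q [ 1.07  0.25 -0.15  1.53  0.04  1.37  0.51] F [ 1.   0.6 -0.1]
{'intrinsics': array([[319.10536617,   0.        , 321.85270004],
       [  0.        , 319.10536617, 199.49702635],
       [  0.        ,   0.        ,   1.        ]]), 'distortion': array([0.02273645, 0.        , 0.        , 0.        , 0.        ]), 'pose': array([[ 0.92062937,  0.37390383,  0.11241657,  0.30787798],
       [-0.39043566,  0.88071951,  0.26812897, -0.40589139],
       [ 0.00124698, -0.29073884,  0.95680164,  0.51615106],
       [ 0.        ,  0.        ,  0.        ,  1.        ]])}
```

```bash
python3 -m inch '0.05 -0.005 0 -0.15 0.09; 0.1 -0.011 0 -0.2 0.09; 0.15 -0.017 0 -0.2 0.09; 0.2 -0.022 0 -0.2 0.09; 0.2 -0.022 0 -0.2 0.09'
python3 - <<'E'
from h import *
go([.36,-.2,.53],172.5);go([.45,.1,.53],172.5)
cal=arm.get_calibration('wrist');im=arm.get_image("wrist");cv2.imwrite("pics/w1.png",im[:,:,::-1])
for q in("lens","cam_stand"):
  for r in arm.place_of("wrist",q): print(q,r["conf"],np.round(r["point"],1),ray("wrist",r["point"],cal))
print(proj("wrist",np.array([.5055,-.3144,.2293])))
E
```

```text
clock: 1.9
position: [0.338, -0.2799, 0.5356]
ee_rot: [2.427, 1.994, 0.003]
force: [-1.4, -1.0, 0.1]
width: 0.977
gripper_force: 0.0
now [ 0.338  -0.2799  0.5356] yaw 78.82 tilt 0.11 | shift [0.0827 0.0061 0.0057] roll -1.635 t 1.9 q [ 0.88  0.06 -0.33  1.75  0.02  1.33  0.36] F [-1.4 -1.   0.1]
now [ 0.338  -0.2799  0.5356] yaw 78.82 tilt 0.11 | shift [0.3944 0.0362 0.006 ] roll -1.635 t 1.9 q [ 0.88  0.06 -0.33  1.75  0.02  1.33  0.36] F [-1.4 -1.   0.1]
lens 0.57 [195.2 500.5] (array([ 0.35323439, -0.20276057,  0.51638142]), array([ 0.43048012, -0.33114863, -0.83965913]))
cam_stand 0.61 [195.2 439.5] (array([ 0.35323439, -0.20276057,  0.51638142]), array([ 0.28887419, -0.32116686, -0.90188888]))
[183.48142656 509.68293729]
```

View pics/w1.png

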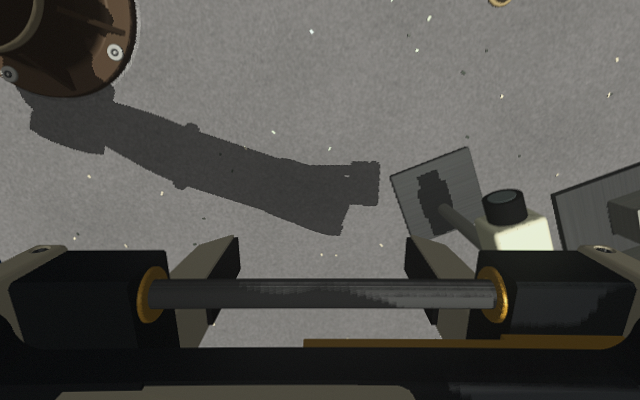

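```bash
python3 -m inch '0.05 0.004 0 -0.15 0.09; 0.1 0.008 0 -0.3 0.09; 0.15 0.013 0 -0.45 0.09; 0.2 0.018 0 -0.6 0.09; 0.25 0.022 0 -0.75 0.09'
python3 -c "
from h import *
go([.45,.15,.45],172.5)"
```

```text
clock: 2.55
position: [0.4084, -0.0467, 0.5348]
ee_rot: [1.537, 2.74, 0.0]
force: [1.9, 0.7, -0.2]
width: 0.979
gripper_force: 0.0
now [ 0.4084 -0.0467  0.5348] yaw 121.42 tilt 0.03 | shift [0.1462 0.138  0.0848] roll -0.8915 t 2.55 q [ 0.6   0.03 -0.61  1.79  0.02  1.33  0.53] F [ 1.9  0.7 -0.2]
```

The wrist picture shows the lens tube's front ring around (196,504) and the stand's foot at about (190,440). Next I'll move over the nest.

```bash
python3 -m inch '0.03 0.03 0.01 -0.15 0.09; 0.06 0.06 0.03 -0.3 0.09; 0.09 0.09 0.05 -0.45 0.09; 0.12 0.12 0.07 -0.6 0.09; 0.146 0.138 0.085 -0.75 0.09'
python3 -m inch '0 0 0 -0.14 0.09; 0 0 0 -0.14 0.09; 0 0 0 -0.14 0.09'
python3 - <<'E'
from h import *
go([.45,.15,.45],172.5)
cal=arm.get_calibration('wrist');im=arm.get_image("wrist");cv2.imwrite("pics/w2.png",im[:,:,::-1])
o=np.array([.3532,-.2028,.5164])
for q,z in(("bracket_grip",.04),("bracket_wheel",.04),("pin_head",.067),("nest",0)):
  for r in arm.place_of("wrist",q):
    if r["conf"]>.2:print(q,round(r["conf"],2),np.round(r["point"],1),atz("wrist",r["point"],z,cal).round(4))
for a in((0.43048012, -0.33114863, -0.83965913),):
  L=[ray("top",(189,455)),ray("scene",(138.5,205)),(o,np.array(a))]
  print(tri(L),tri(L[:2]),tri(L[1:]))
E
```

```text
clock: 3.05
position: [0.4515, 0.1503, 0.4483]
ee_rot: [-0.424, -3.112, -0.002]
force: [-0.3, -0.9, -0.5]
width: 0.982
gripper_force: 0.0
clock: 3.35
position: [0.451, 0.1482, 0.4495]
ee_rot: [-0.223, -3.133, 0.0]
force: [-1.3, 0.7, -0.3]
width: 0.979
gripper_force: 0.0
now [0.451  0.1482 0.4495] yaw 171.87 tilt 0.03 | shift [ 0.0012  0.0016 -0.0005] roll -0.011 t 3.35 q [ 0.3   0.26 -0.88  1.81  0.22  1.17  0.78] F [-1.3  0.7 -0.3]
bracket_grip 0.82 [241.1 259.7] [0.5349 0.0529 0.04  ]
bracket_grip 0.78 [170.9 348.1] [0.4575 0.1803 0.04  ]
bracket_grip 0.61 [110.2 452.7] [0.4032 0.31   0.04  ]
bracket_wheel 0.97 [167.5 454. ] [0.4719 0.31   0.04  ]
bracket_wheel 0.75 [225.3 348.5] [0.5294 0.1722 0.04  ]
bracket_wheel 0.58 [204.  230.2] [0.4789 0.0257 0.04  ]
pin_head 0.64 [208.2 223.3] [0.4756 0.0257 0.067 ]
pin_head 0.57 [232.7 352.7] [0.529  0.1753 0.067 ]
pin_head 0.47 [172.5 464.4] [0.4727 0.3113 0.067 ]
nest 0.94 [ 23.3 339.9] [0.2859 0.1938 0.    ]
nest 0.81 [185.3 347.8] [0.4862 0.1796 0.    ]
(array([ 0.50289723, -0.31654272,  0.2275035 ]), [0.0019, 0.0006, 0.0015]) (array([ 0.50432202, -0.31525889,  0.23045898]), [0.0, 0.0]) (array([ 0.50163763, -0.31700411,  0.22688065]), [0.0, 0.0])
```

View pics/w2.png

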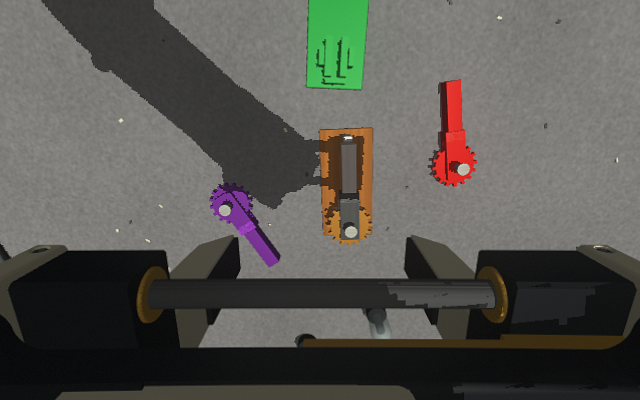

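The wrist picture shows the pin head at (231,351), the tail block at (170,348) and the fork running straight between them. I'll refine the pin centroid, the yaw and the lens from pixels.

Run:
```python
from h import *
np.set_printoptions(precision=4,suppress=True)
def disc(f,r,c,h=7):
    im=cv2.imread(f)[r-h:r+h+1,c-h:c+h+1].astype(float)
    sat=im.max(2)-im.min(2);g=im.mean(2);k=((g>120)&(sat<50)).astype(np.uint8)
    n,l,st,ce=cv2.connectedComponentsWithStats(k);i=1+np.argmax(st[1:,4]);return (ce[i][1]+r-h,ce[i][0]+c-h),st[i,4]
W=disc("pics/w2.png",232,351);T=disc("pics/top0.png",191,233);S=disc("pics/scene0.png",234,421)
print(W,T,S)
L=[ray("wrist",W[0]),ray("top",T[0]),ray("scene",S[0])]
print(tri(L),tri(L[:2]),tri([L[0],L[2]]),tri(L[1:]))
for z in(.06,.065,.07):print(z,[(o+v*(z-o[2])/v[2])[:2] for o,v in L])
for c,f in(("wrist","w2"),("top","top0")):
    hsv=cv2.cvtColor(cv2.imread(f"pics/{f}.png"),cv2.COLOR_BGR2HSV)
    m=cv2.inRange(hsv,(5,120,50),(20,255,255))
    if c=="wrist": m[245:]=0
    else: m[:170]=0;m[250:]=0;m[:,:200]=0;m[:,270:]=0
    p=np.argwhere(m); P=np.array([atz(c,x,.006)[:2] for x in p])
    hull=cv2.convexHull((P*1000).astype(np.float32));print(c,len(p),cv2.minAreaRect(hull))
# tail block silhouette side
for r in arm.silhouettes("wrist","bracket"):
    m=r["region"];print(r["conf"],r["point"],m.sum())
    if abs(r["point"][1]-348)<15:
        rows=[(i,np.flatnonzero(m[i]).min(),np.flatnonzero(m[i]).max()) for i in range(135,200,8) if m[i].any()]
        for i,a,b in rows: print(i,a,b,atz("wrist",(i,a),.05)[:2],atz("wrist",(i,b),.05)[:2])
```

```text
((np.float64(231.58620689655172), np.float64(350.6551724137931)), np.int32(116)) ((np.float64(191.5), np.float64(232.5)), np.int32(24)) ((np.float64(233.41176470588235), np.float64(420.6470588235294)), np.int32(34))
(array([0.527 , 0.1727, 0.0649]), [0.0016, 0.001, 0.0009]) (array([0.5268, 0.1731, 0.0655]), [0.0013, 0.0013]) (array([0.5275, 0.1729, 0.0655]), [0.0012, 0.0012]) (array([0.5264, 0.1722, 0.0637]), [0.0003, 0.0003])
0.06 [array([0.53  , 0.1743]), array([0.5269, 0.1734]), array([0.5242, 0.1724])]
0.065 [array([0.5279, 0.1741]), array([0.5261, 0.1722]), array([0.5272, 0.1718])]
0.07 [array([0.5258, 0.174 ]), array([0.5254, 0.171 ]), array([0.5302, 0.1711])]Traceback (most recent call last):
  File "<stdin>", line 17, in <module>
  File "h.py", line 10, in atz
    o,v=ray(cam,rc,cal);return o+v*(z-o[2])/v[2]
        ~~~^^^^^^^^^^^^
  File "h.py", line 5, in ray
    c=cal or arm.get_calibration(cam)
             ~~~~~~~~~~~~~~~~~~~^^^^^
ValueError: time passes only in moves, steps and waits
```

```bash
python3 -m inch '0 0 0 0 0; 0 0 0 0 0; 0 0 0 0 0' >/dev/null
python3 - <<'E'
from h import *
np.set_printoptions(precision=4,suppress=True)
arm.get_image("wrist");C={c:arm.get_calibration(c) for c in("wrist","top")}
for c,f in(("wrist","w2"),("top","top0")):
    hsv=cv2.cvtColor(cv2.imread(f"pics/{f}.png"),cv2.COLOR_BGR2HSV)
    m=cv2.inRange(hsv,(5,120,50),(20,255,255))
    if c=="wrist": m[245:]=0
    else: m[:170]=0;m[250:]=0;m[:,:200]=0;m[:,270:]=0
    P=np.array([atz(c,x,.006,C[c])[:2] for x in np.argwhere(m)])
    print(c,len(P),cv2.minAreaRect(cv2.convexHull((P*1000).astype(np.float32))))
for r in arm.silhouettes("wrist","bracket"):
    m=r["region"];print(r["conf"],r["point"],m.sum())
    if abs(r["point"][1]-348)<15:
        for i in range(135,200,8):
            if m[i].any():
                a,b=np.flatnonzero(m[i])[[0,-1]];print(i,a,b,atz("wrist",(i,a),.05,C["wrist"])[:2],atz("wrist",(i,b+1),.05,C["wrist"])[:2])
go([.527,.1728,.065+.178+.03],172.5)
E
```

```text
wrist 3765 ((489.087890625, 178.29342651367188), (69.4293212890625, 164.3077392578125), 84.16206359863281)
top 929 ((482.6954345703125, 176.9143524169922), (72.48579406738281, 152.42567443847656), 84.58214569091797)
0.94 [215.0, 240.6] 2121
0.87 [211.5, 345.6] 2193
151 339 354 [0.429  0.1733] [0.4316 0.1922]
159 339 354 [0.4385 0.1722] [0.4411 0.1912]
167 340 353 [0.4483 0.1722] [0.4506 0.189 ]
175 340 353 [0.4581 0.1711] [0.4604 0.1879]
183 340 353 [0.468  0.1699] [0.4704 0.1869]
191 339 355 [0.478  0.1674] [0.4808 0.1882]
199 338 356 [0.488 0.165] [0.4912 0.1884]
0.6 [148.7, 450.4] 2692
now [0.45   0.1498 0.4498] yaw 172.27 tilt 0.01 | shift [-0.0732  0.0332  0.1768] roll -0.0041 t 4.0 q [ 0.29  0.26 -0.88  1.81  0.22  1.17  0.78] F [-1.1 -0.  -0. ]
```

```bash
python3 -m inch '-0.02 0.01 0.03 -0.03 0; -0.04 0.02 0.07 -0.03 0; -0.06 0.03 0.11 -0.03 0; -0.0732 0.0332 0.15 -0.03 0; -0.0732 0.0332 0.175 -0.03 0'
python3 -m inch '0 0 0 0 0; 0 0 0 0 0; 0 0 0 0 0; 0 0 0 0 0; 0 0 0 0 0'
python3 - <<'E'
from h import *
go([.527,.1728,.243],174)
c=arm.get_calibration('wrist');im=arm.get_image("wrist");cv2.imwrite("pics/w3.png",im[:,:,::-1])
E
```

```text
clock: 4.5
position: [0.528, 0.1725, 0.2715]
ee_rot: [-0.166, -3.135, 0.001]
force: [0.4, -0.1, -0.3]
width: 0.245
gripper_force: 0.0
clock: 5.0
position: [0.5272, 0.1728, 0.276]
ee_rot: [0.165, 3.135, 0.001]
force: [-0.4, 0.1, -0.1]
width: 0.009
gripper_force: 0.0
now [0.5272 0.1728 0.276 ] yaw 173.98 tilt 0.12 | shift [ 0.0003 -0.0001  0.033 ] roll -0.0004 t 5.0 q [ 0.11  0.58 -0.74  1.85  0.49  0.9   0.6 ] F [-0.4  0.1 -0.1]
```

View pics/w3.png

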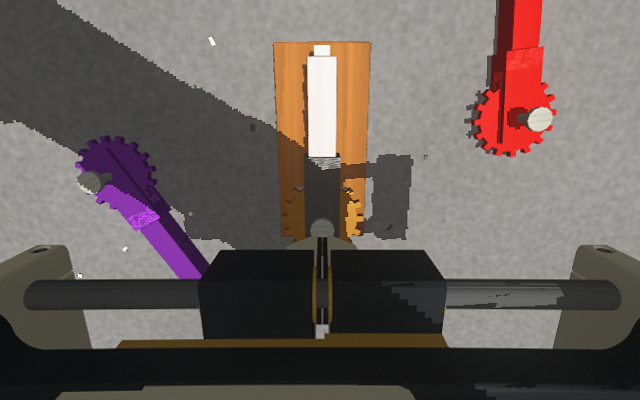

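The shut fingers (column 322) line up with the pin head at (228,322), and the tail block runs straight up the same column, so the yaw matches. Pressing now.

```bash
python3 -m inch '0 0 0.015 0 0; 0 0 0.024 0 0; 0 0 0.028 0 0; 0 0 0.032 0 0; 0 0 0.035 0 0' 20; python3 -m inch '0 0 0.002 0 0; 0 0 0.004 0 0; 0 0 0.005 0 0'
```

```text
clock: 5.55
position: [0.5266, 0.1727, 0.2393]
ee_rot: [-0.164, -3.136, 0.002]
force: [-3.0, -2.0, 6.0]
width: 0.006
gripper_force: 3.0
clock: 5.85
position: [0.5266, 0.1726, 0.2346]
ee_rot: [-0.164, -3.136, 0.002]
force: [-3.4, -2.4, 5.1]
width: 0.004
gripper_force: 3.0
```

```bash
python3 -m inch '0 0 0.001 0 0; 0 0 0.002 0 0; 0 0 0.002 0 0'; python3 -m inch '0 0 0.001 0 0; 0 0 0.001 0 0'
```

```text
clock: 6.15
position: [0.5265, 0.1727, 0.2332]
ee_rot: [-0.164, -3.137, 0.002]
force: [-4.4, -2.3, 12.3]
width: 0.005
gripper_force: 6.0
clock: 6.35
position: [0.5265, 0.1728, 0.233]
ee_rot: [0.164, 3.137, -0.003]
force: [-7.4, -4.7, 22.5]
width: 0.001
gripper_force: 11.2
```

Seated: a hard stop at tip height 55 mm, exactly as specified, with 22 N. Now up, open, and over the tail block.

```bash
python3 -m inch '0 0 -0.03 0 0; 0 0 -0.07 0 0.05; 0.03 0 -0.09 0 0.05; 0.07 0 -0.09 0 0.05; 0.07 0 -0.09 0 0.05'; python3 -m inch '0 0 0 0 0.05; 0 0 0 0 0.05;0 0 0 0 0.05'
python3 - <<'E'
from h import *
go([.4574,.1801,.199],174)
c=arm.get_calibration('wrist');im=arm.get_image("wrist");cv2.imwrite("pics/w4.png",im[:,:,::-1])
for q,z in(("bracket_grip",.04),("bracket_wheel",.04),("pin_head",.055)):
  for r in arm.place_of("wrist",q): print(q,round(r["conf"],2),np.round(r["point"],1),atz("wrist",r["point"],z,c).round(4))
E
```

```text
clock: 6.85
position: [0.4531, 0.1812, 0.3222]
ee_rot: [-0.158, -3.137, 0.002]
force: [0.3, -0.0, 0.1]
width: 0.3
gripper_force: 0.0
clock: 7.15
position: [0.4582, 0.18, 0.3214]
ee_rot: [-0.166, -3.137, -0.001]
force: [0.2, -0.1, -0.1]
width: 0.532
gripper_force: 0.0
now [0.4582 0.18   0.3214] yaw 173.94 tilt 0.02 | shift [0.0008 0.     0.1224] roll -0.0011 t 7.15 q [ 0.14  0.44 -0.82  1.95  0.4   0.92  0.59] F [ 0.2 -0.1 -0.1]
bracket_grip 0.91 [202.8 323.9] [0.462  0.1817 0.04  ]
bracket_grip 0.74 [223.9 319.1] [0.4809 0.1755 0.04  ]
bracket_grip 0.6 [115.2 473.9] [0.4026 0.307  0.04  ]
bracket_wheel 0.77 [235.6 158.3] [0.4767 0.0332 0.04  ]
bracket_wheel 0.67 [190.7 471. ] [0.4646 0.3066 0.04  ]
bracket_wheel 0.64 [272.  320.7] [0.528  0.1718 0.04  ]
bracket_wheel 0.58 [223.9 322.4] [0.4812 0.1783 0.04  ]
pin_head 0.8 [243.4 143.9] [0.4768 0.0285 0.055 ]
pin_head 0.68 [201.1 489.7] [0.4701 0.3149 0.055 ]
pin_head 0.41 [282.2 325.2] [0.5299 0.1756 0.055 ]
```

View pics/w4.png

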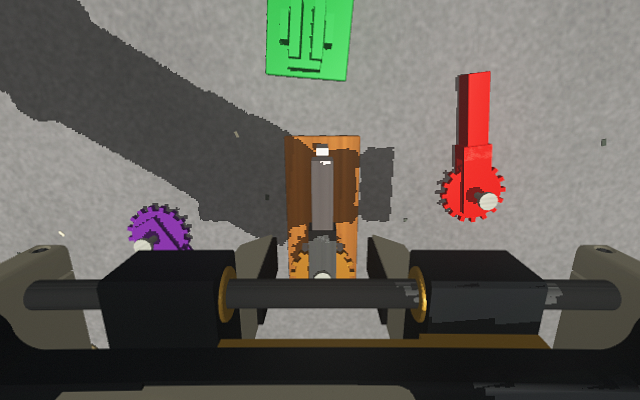

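The tail block at (195,322) is centred between the open fingers, and the pin head at (276,322) is seated. Descending to grip.

```bash
python3 -m inch '0.001 0 0.04 0 0.05; 0.001 0 0.08 0 0.05; 0.001 0 0.105 0 0.05; 0.001 0 0.122 0 0.05; 0.001 0 0.122 0 0.05'; python3 -m inch '0 0 0 0 0.005; 0 0 0 0 0.005; 0 0 0 0 0.005; 0 0 0 0 0.005; 0 0 0 0 0.005' 40;python3 -m inch '0 0 0 0 0.005; 0 0 0 0 0.005; 0 0 0 0 0.005'
```

```text
clock: 7.85
position: [0.4558, 0.1798, 0.1977]
ee_rot: [-0.164, -3.134, 0.002]
force: [-0.2, 0.9, 0.3]
width: 0.546
gripper_force: 0.0
clock: 8.35
position: [0.4566, 0.1803, 0.2003]
ee_rot: [0.165, 3.136, 0.0]
force: [-0.1, -0.7, 5.4]
width: 0.189
gripper_force: 40.0
clock: 8.65
position: [0.4566, 0.1803, 0.2003]
ee_rot: [0.165, 3.136, 0.0]
force: [-0.8, -0.7, 6.1]
width: 0.193
gripper_force: 40.0
```

```bash
python3 -m inch '0 0 -0.01 0 0.005; 0 0 -0.03 0 0.005; 0 0 -0.07 0 0.005; 0 0 -0.11 0 0.005; 0 0 -0.15 0 0.005' 40
python3 - <<'E'
from h import *
np.set_printoptions(precision=4,suppress=True)
for c in("top","scene"):
    im=arm.get_image(c);cv2.imwrite(f"pics/{c}1.png",im[:,:,::-1])
    for q in ("lens","cam_stand"):
        for r in arm.place_of(c,q):
            if r["conf"]>.3: print(c,q,round(r["conf"],2),np.round(r["point"],1))
t=cv2.imread("pics/top1.png");s=cv2.imread("pics/scene1.png")
f=lambda im,r,c:cv2.resize(im[r:r+85,c:c+100],None,fx=4,fy=4,interpolation=cv2.INTER_CUBIC)
w=cv2.imread("pics/w1.png")
cv2.imwrite("pics/crop2.png",np.hstack([f(t,152,420),cv2.resize(s[90:225,140:240],(400,540))[:340] if 0 else cv2.resize(s[120:222,155:230],None,fx=340/102,fy=340/102,interpolation=cv2.INTER_CUBIC)]))
go([.46,-.155,.387],101)
E
```

```text
clock: 9.15
position: [0.4557, 0.1801, 0.3515]
ee_rot: [-0.164, -3.136, 0.0]
force: [0.7, 0.5, -3.2]
width: 0.193
gripper_force: 40.0
top lens 0.79 [189.9 457.2]
top cam_stand 0.71 [199.3 458.6]
scene lens 0.65 [140.  205.7]
scene cam_stand 0.86 [195.5 193.2]
scene cam_stand 0.75 [313.5 416. ]
now [0.4559 0.1796 0.3488] yaw 173.98 tilt 0.12 | shift [-0.0391 -0.3324 -0.0379] roll 1.2737 t 9.45 q [ 0.17  0.41 -0.85  1.92  0.36  0.98  0.62] F [-0.3 -0.1 -2.3]
```

View pics/crop2.png

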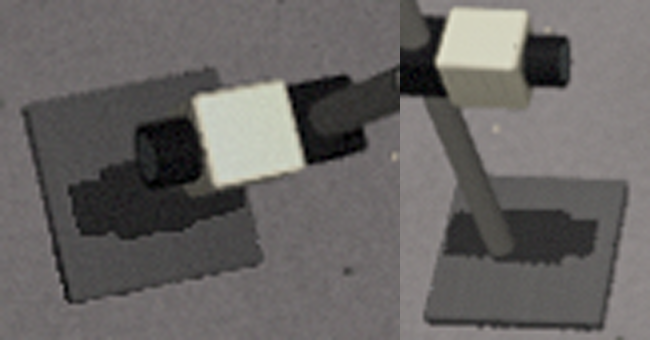

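The crop shows the lens front at (152,148) on the left (top view) and (60,563) on the right (scene view), with the foot's four corners clear in both. I'll fit the pose from these.

Run:
```python
from h import *
np.set_printoptions(precision=4,suppress=True)
C={c:arm.get_calibration(c) for c in("top","scene")}
t=lambda x,y:((y+.5)/4-.5+152,(x+.5)/4-.5+420)
k=340/102
s=lambda x,y:((y+.5)/k-.5+120,(x-400+.5)/k-.5+155)
for c,f,P in(("top",t,[(24,105),(213,70),(262,262),(70,300)]),("scene",s,[(458,176),(627,182),(602,326),(427,318)])):
    W=np.array([atz(c,f(*p),.012,C[c])[:2] for p in P]);m=W.mean(0)
    print(c,m,[(round(np.linalg.norm(W[i]-W[i-3]),4),round(np.degrees(np.arctan2(*(W[i]-W[i-3])[::-1]))%90,1)) for i in range(4)])
w=(np.array([.3532,-.2028,.5164]),np.array([.4305,-.3311,-.8397]))
for a,b in(((189.9,457),(138.3,204)),((189.9,457.2),(140,205.7)),((189.9,456.6),(139.2,205))):
    L=[ray("top",a,C["top"]),ray("scene",b,C["scene"]),w];print(tri(L),tri(L[:2]))
B=[(192,95),(285,80),(304,167),(215,187)]
W=np.array([atz("top",t(*p),.2495,C["top"])[:2] for p in B]);print([(round(np.linalg.norm(W[i]-W[i-3]),4),round(np.degrees(np.arctan2(*(W[i]-W[i-3])[::-1]))%90,1)) for i in range(4)],W.mean(0))
```

```text
top [ 0.514  -0.3859] [(np.float64(0.1272), np.float64(10.1)), (np.float64(0.1274), np.float64(11.5)), (np.float64(0.1279), np.float64(10.2)), (np.float64(0.1276), np.float64(11.1))]
scene [ 0.5168 -0.3861] [(np.float64(0.1298), np.float64(11.1)), (np.float64(0.1287), np.float64(11.5)), (np.float64(0.1268), np.float64(10.4)), (np.float64(0.1271), np.float64(12.8))]
(array([ 0.5023, -0.3188,  0.2271]), [0.0016, 0.0004, 0.0018]) (array([ 0.5026, -0.3193,  0.2283]), [0.0007, 0.0007])
(array([ 0.5029, -0.3184,  0.2242]), [0.0031, 0.0027, 0.0004]) (array([ 0.5028, -0.3187,  0.224 ]), [0.0029, 0.0029])
(array([ 0.5026, -0.3182,  0.2256]), [0.0018, 0.0011, 0.0007]) (array([ 0.5028, -0.3183,  0.2262]), [0.0015, 0.0015])
[(np.float64(0.0485), np.float64(8.8)), (np.float64(0.0443), np.float64(9.0)), (np.float64(0.0468), np.float64(11.8)), (np.float64(0.0468), np.float64(11.2))] [ 0.5099 -0.364 ]
```

```bash
python3 -m inch '0 0 -0.02 0.06 0.005; 0 -0.02 -0.035 0.18 0.005; 0 -0.045 -0.038 0.32 0.005; 0 -0.07 -0.038 0.46 0.005; 0 -0.1 -0.038 0.6 0.005'
python3 -c "
from h import *
go([.4565,-.082,.387],101)"
```

```text
clock: 9.95
position: [0.4453, 0.0801, 0.3865]
ee_rot: [-1.09, -2.944, 0.001]
force: [0.7, 0.2, -2.0]
width: 0.194
gripper_force: 40.0
now [0.4453 0.0801 0.3865] yaw 139.36 tilt 0.14 | shift [-0.1141 -0.1157 -0.0005] roll 0.6694 t 9.95 q [ 0.32  0.26 -0.73  1.95  0.2   1.01  0.36] F [ 0.7  0.2 -2. ]
```

```bash
python3 -m inch '-0.023 -0.023 0 0.14 0.005; -0.046 -0.046 0 0.28 0.005; -0.069 -0.069 0 0.42 0.005; -0.092 -0.092 0 0.56 0.005; -0.114 -0.116 0 0.67 0.005'
python3 -m inch '0 0 0 0 0.005; 0 0 0 0 0.005; 0 0 0 0 0.005'
python3 -c "
from h import *
go([.4718,-.1607,.3868],101)"
```

```text
clock: 10.45
position: [0.4571, -0.0828, 0.3863]
ee_rot: [-1.998, -2.421, 0.002]
force: [-0.2, 0.3, -2.6]
width: 0.193
gripper_force: 40.0
clock: 10.75
position: [0.4574, -0.0805, 0.3869]
ee_rot: [-1.989, -2.429, 0.001]
force: [0.1, 0.4, -2.7]
width: 0.192
gripper_force: 40.0
now [ 0.4574 -0.0805  0.3869] yaw 101.36 tilt 0.11 | shift [-0.0815 -0.0016  0.    ] roll 0.0063 t 10.75 q [ 0.5   0.24 -0.53  1.94  0.14  1.    0.11] F [ 0.1  0.4 -2.7]
```

```bash
python3 -m inch '-0.02 0 0 0.006 0.005; -0.045 -0.001 0 0.006 0.005; -0.065 -0.0015 0 0.006 0.005; -0.0765 -0.0015 0 0.006 0.005; -0.0815 -0.0015 0 0.006 0.005'
python3 -m inch '0 0 0 0 0.005; 0 0 0 0 0.005; 0 0 0 0 0.005; 0 0 0 0 0.005; 0 0 0 0 0.005'
python3 - <<'E'
from h import *
np.set_printoptions(precision=4,suppress=True)
go([.4718,-.1607,.3868],101)
w=np.array([.4851,-.2295,.2265]);up=np.array([0,0,.015])
for c in("top","scene"):
    im=arm.get_image(c);cv2.imwrite(f"pics/{c}2.png",im[:,:,::-1])
    print(c,"expected wheel,pin,lens",proj(c,w),proj(c,w+up),proj(c,np.array([.5023,-.3178,.2265])))
    for q in("bracket_wheel","pin_head","lens"):
        for r in arm.place_of(c,q):
            if r["conf"]>.2: print(c,q,round(r["conf"],2),np.round(r["point"],1))
t=cv2.imread("pics/top2.png");s=cv2.imread("pics/scene2.png")
f=lambda im,r,c:cv2.resize(im[r:r+60,c:c+100],None,fx=4,fy=4,interpolation=cv2.INTER_CUBIC)
cv2.imwrite("pics/crop3.png",np.hstack([f(t,160,400),f(s,105,190)]))
E
```

```text
clock: 11.25
position: [0.4722, -0.1618, 0.3874]
ee_rot: [-2.0, -2.422, 0.0]
force: [-0.0, 0.0, -3.1]
width: 0.193
gripper_force: 40.0
clock: 11.75
position: [0.4719, -0.1613, 0.3878]
ee_rot: [2.0, 2.422, 0.0]
force: [-0.4, 0.5, -1.8]
width: 0.194
gripper_force: 40.0
now [ 0.4719 -0.1613  0.3878] yaw 100.91 tilt 0.01 | shift [ 0.0006 -0.      0.001 ] roll -0.0015 t 11.75 q [ 0.6   0.29 -0.48  1.87  0.15  1.02  0.26] F [-0.4  0.5 -1.8]
top expected wheel,pin,lens [199.0401 412.7957] [198.1179 414.3894] [190.264 455.683]
top bracket_wheel 0.93 [214.2 179.9]
top bracket_wheel 0.67 [211.8 300.1]
top pin_head 0.56 [216.5 175.4]
top pin_head 0.4 [206.8 297.2]
scene expected wheel,pin,lens [140.385  247.3345] [135.7019 246.4743] [138.7876 204.5734]
scene bracket_wheel 0.85 [140.4 246.6]
scene bracket_wheel 0.75 [236.9 479. ]
scene bracket_wheel 0.58 [217.9 353.2]
scene pin_head 0.56 [209.3 353.6]
scene pin_head 0.5 [235.4 484.6]
scene pin_head 0.39 [135.5 244.6]
scene lens 0.64 [139.8 205.2]
```

View pics/crop3.png

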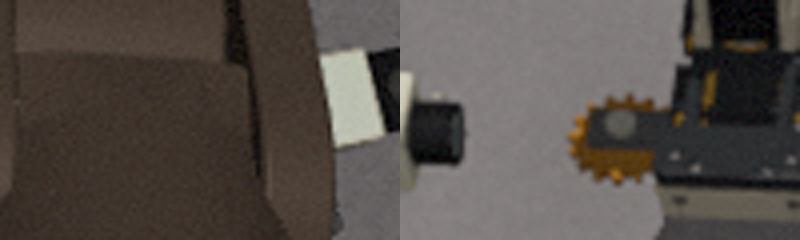

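The scene crop shows the pin disc at (136,245) against (135.7,246.5) expected. The lens face is at (138.5,204.4) against (138.8,204.6). It is level and on axis, about 2 mm near, so I'll trim it and hold.

```bash
python3 -m inch '0.001 0 0.0005 0 0.005; 0.002 0 0.001 0 0.005; 0.002 0 0.001 0 0.005; 0.002 0 0.001 0 0.005; 0.002 0 0.001 0 0.005'
python3 -m inch '0 0 0 0 0.005; 0 0 0 0 0.005; 0 0 0 0 0.005; 0 0 0 0 0.005; 0 0 0 0 0.005'
python3 - <<'E'
from h import *
go([.4718,-.1607,.3868],101)
print(arm.observe()["dq"],arm.sign_off())
E
```

```text
clock: 12.65
position: [0.4716, -0.1597, 0.3867]
ee_rot: [2.001, 2.422, -0.0]
force: [-0.1, 0.6, -2.5]
width: 0.192
gripper_force: 40.0
clock: 13.15
position: [0.4716, -0.1597, 0.3867]
ee_rot: [2.001, 2.422, -0.0]
force: [0.7, 0.1, -1.5]
width: 0.19
gripper_force: 40.0
now [ 0.4716 -0.1597  0.3867] yaw 100.88 tilt 0.0 | shift [-0.001   0.     -0.0001] roll -0.0021 t 13.15 q [ 0.6   0.29 -0.48  1.87  0.15  1.02  0.25] F [ 0.7  0.1 -1.5]
the job is handed in; nothing more can be done
[ 6.33932234e-04  2.05614927e-03 -5.41495178e-04  2.40494900e-05
  9.31880263e-04  7.36008074e-04  1.41536556e-03] None
```

The job is handed in at 13.2 s: the pin is pressed to its hard stop and the bracket is held steady and level in front of the lens, wheel end towards it, on the lens axis to about 1–2 mm and about 9 cm away by my measurements; no verdict came back.

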